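# Load the plug-in unit into the test bay

### The job

Lift the plug-in unit out of its storage tray by its fin, set it down on the loading plate of the test bay with its nose towards the slot but still outside it, and let go. Then slide it along the plate into the slot, gently, until you feel it come fully home against the stop hidden inside, and leave it there; do not ram the stop, and do not disturb the meter, the jar or the screwdriver.

Things in the scene. Friction and masses are not known exactly. Their poses are not given: they have to be found in the camera images.
- unit_center (a point): centre of the plug-in unit's block, 120 mm long (own x), 50 wide (y), 36 high (z), 0.3 to 0.5 kg; tail half aluminium, nose half steel with dark slits on top. Nose face at x = +60 mm, flat tail face at -60 mm. It starts in the tray's pocket, underside 6 mm above the table, top level with the tray's rim, so only the fin can be gripped.
- unit_fin (a point): centre of the black fin that stands upright on the unit: 24 mm along x, 12 mm thick (y), 32 mm high. Fin centre is 18 mm from the block's centre towards the tail and 34 mm above it; fin top is 50 mm above the block's centre. The unit's centre of mass lies within a few mm below the fin. Axes as the unit's.
- unit_nose (a point): centre of the unit's flat nose face, 60 mm ahead of the block's centre, 18 mm above the unit's underside. Axes as the unit's.
- tray: fixed black storage tray 163 x 93 mm, 42 mm high, with one straight-walled pocket 123 x 53 mm and 36 mm deep, open upwards. Origin: centre of its underside; x runs along the pocket.
- bay: fixed test bay: a grey case 200 mm wide, 140 deep, 85 high with a blind slot at plate level. Origin: at table level under the middle of the slot's mouth; own +x is the way in. A flat aluminium loading plate, 73 mm wide, its top 12 mm above the table, runs from x = -220 mm to the mouth and on as the slot's floor.
- bay_rails (a point): a point on the plate's top, at the outer end of the two straight guide rails, midway between them (x = -50 mm in the bay). From here to the mouth the rails are 53 mm apart and stand 12 mm above the plate; from x = -80 to -50 mm they flare, from a gap of about 68 mm. Axes as the bay's.
- bay_mouth (a point): middle of the slot's mouth, 19.5 mm above the plate (x = 0 in the bay). The slot is 53 mm wide, 39 high. A rigid hidden stop catches the unit's nose 34 to 56 mm inside, different each time; the fin stays outside by 10 mm or more. The unit slides with plain friction (1 to 4 N); the stop is felt as a sharp rise. Pressing there with over 50 N is ramming.
- plunger (a joint): a soft spring contact on the face of the hidden stop: how far the unit's nose has pressed it in, in m. 0 when untouched, 0.006 when the nose sits against the stop. Its spring (80 N/m, at most 0.5 N) is too weak to be felt or to push the unit back.
- meter: bystander: loose grey hand-held meter 150 x 75 x 32 mm lying flat. Origin: centre of its underside.
- jar: bystander: loose small jar, 52 mm diameter, 60 mm high. Origin: centre of its underside.
- driver: bystander: loose screwdriver lying on the bench. Origin: on its underside.
Not all that is in view belongs to the job. What is shaped like the tray but purple or yellow is not meant.

How it is judged:
By the outcome, as a careful person would: the job done as asked, in the order asked, and still so for the second after the job is handed in, with the robot touching nothing.
It also fails if it takes over 54 s, if anything falls off the work surface, if the arm or the gripper's body presses on something with over 40 N, if the wrist force passes 120 N, or if a joint passes its speed limit or range.

### The arm

A 7-joint arm with a two-finger parallel gripper is mounted at the origin on the work surface. World frame = base frame: x ahead of the robot, y to its left, z up, the work surface at z = 0. Lengths are in m, angles in rad, forces in N, time in s.
With the tool pointing down it reaches from about 0.425 to 0.875 m from the base axis. Payload 8.4 kg.
Tool frame: the origin (TCP) lies midway between the tips of the shut fingers; the grasp point (between the pads) lies 19 mm behind it; x points along the fingers, y is the direction in which the jaws open and shut, and the axes are right-handed (so a half turn about x gives the same grasp; the last joint's range is limited). The gripper opens to 85 mm and grips with 20 to 120 N. Pads are 22 mm wide; open, the fingers measure 114 mm over their backs; the gripper's body (76 mm by 85 mm) begins 54 mm behind the grasp point. The pads swing forward as they close: fully open they stand 13 mm farther back than shut.
Start: joints at [1.052, 0.333, 0.04, 1.465, -0.013, 1.343, -0.059], TCP at [0.265, -0.594, 0.231] pointing down, gripper open.
Joint ranges: [-2.58, 2.58], [-0.38, 2.09], [-1.3, 1.39], [0.25, 2.4], [-1.5, 4.64], [0.08, 2.09], [-2.65, 2.65]. Speed limits (rad/s): [2.22, 2.22, 2.79, 2.79, 3.14, 3.14, 3.14].

### API

Orientations are given as a unit quaternion [w, x, y, z].
In Python, from bench import r gives the robot as it stands.
- The arm moves only by the tool apply_moves, never from a script. Its argument "rows" is a list of rows, each a list of 3 entries, a list of its own where there are three numbers: the turn, a rotation vector about the tool's x, y, z in rad, then the shift along the tool's x, y, z in m, then the opening in per cent of the stroke, from 0 (shut) to 100 (fully open). In form: [[[rx, ry, rz], [x, y, z], gripper], ...]. A call has 1 to 12 rows; each row is the pose to reach, as a shift and turn from the pose commanded when the call began, along the tool's axes at that moment; what a row does not reach only later rows make up. A row lasts 1/10 s, in which the tool goes at most 50 mm and 8.59 degrees, less where a joint would pass 70% of its speed; a pose out of reach is approached as far as the arm can. A call with a gripper value outside its range is refused whole. The fingers move at their own pace and stop on an object; the grip force is fixed at half the most. Time passes only in rows, so rows that repeat a pose let the fingers close. It gives the time, the measured TCP pose, the force and the opening at its end, in the units of the state.
- r.read_state(): the state, without advancing time (a new reading comes with each control period).
- r.snapshot(name): name is "side" or "top" or "wrist"; returns the picture (420x560x3 uint8, red, green, blue); there is no depth.
- r.camera_info(name): a dict with "fovy" (degrees; the focal length in pixels is half the picture's height over the tangent of half this angle, whatever the lens; pixels are square), "cx", "cy" (the principal point, pixels), "rvec" (rotation vector, rad) and "tvec" (3), from world to camera coordinates, as OpenCV has them. Camera axes: x right, y down, z forward; pixel columns grow to the right and rows downward; lengths in m; the calibration is good to about 2 mm. A picture is of the moment at which its call begins: read the wrist's pose just before it. camera_info takes no time and is no camera call; for the wrist camera it gives the pose at the moment of the call.
- r.finish_job(): hands the job in, once; it reports no verdict.
The state is a dict: "time": time; "joint_positions": joint angles; "dq": joint speeds; "joint_torque": joint torques, N m; "eef_pos": TCP position; "orientation": TCP orientation; "force": force on the tool from outside, world axes, zero at the start; "moment": the same for the moment, N m; "width": finger opening in m.
Only numpy, scipy, OpenCV 4.12 (cv2) and the standard library are available. Lean on these libraries where they do the work, as an engineer would, in place of code of your own. Each camera call takes 0.05 s, during which the arm holds its last target.

## Working session

There is one attempt and no reset: what is moved stays moved. The work goes in short steps, Python scripts to look and compute and a tool call to move; the robot and the scene stay as the last step left them, time stands still between calls to the robot, and variables do not carry over. Pictures are saved under pics/ and viewed, and the job is handed in when it is done.

Besides the shell and the picture viewer there is one more tool, called after "Emit:" as a command line: name --argument value ..., lists and objects as JSON in quotes. apply_moves: Moves the arm, as the interface text tells. Its arguments: {"type":"object","properties":{"rows":{"type":"array"}},"required":["rows"]}

```bash
ls; mkdir -p pics; python3 - <<'E'
from bench import r
import cv2
print(r.read_state())
for n in ("side","top","wrist"):
    print(n,r.camera_info(n))
    cv2.imwrite(f"pics/{n}0.png",r.snapshot(n)[:,:,::-1])
E
```

```text
pics
{'time': 0.0, 'joint_positions': array([ 1.05178796,  0.33392   ,  0.03989519,  1.46627523, -0.01335437,
        1.34330269, -0.05851005]), 'dq': array([-0.00043666, -0.00152797, -0.00046057, -0.00129284,  0.00024944,
       -0.00154253,  0.0006661 ]), 'joint_torque': array([ 1.95258972e-04, -6.58552694e+01,  1.36572618e+00, -4.05568099e+01,
        1.67387567e-02,  1.23605804e-02, -3.08920266e-05]), 'eef_pos': array([ 0.26469061, -0.59316403,  0.23041377]), 'orientation': array([-0.14677183, -0.69141235, -0.14787663,  0.69176549]), 'force': array([0.01179274, 0.29823912, 0.34611597]), 'moment': array([ 0.03960209, -0.01651411,  0.03596415]), 'width': 0.08511479804729113}
side {'fovy': 50.14043760749597, 'cx': 280.83792990836616, 'cy': 203.9496374450491, 'rvec': array([ 1.07127713, -2.48752327,  0.92157484]), 'tvec': array([0.27185574, 0.40159481, 0.70986587])}
top {'fovy': 55.1332832875896, 'cx': 283.2680646181383, 'cy': 207.04979920887135, 'rvec': array([ 2.19139086, -2.02918515,  0.20827844]), 'tvec': array([-0.15902034,  0.5279139 ,  0.94453689])}
wrist {'fovy': 67.84767121949713, 'cx': 278.4421706828901, 'cy': 210.73610783721335, 'rvec': array([-2.40918416,  1.56419594,  0.24402811]), 'tvec': array([-0.64922063, -0.03959204,  0.37962327])}
```

View pics/side0.png

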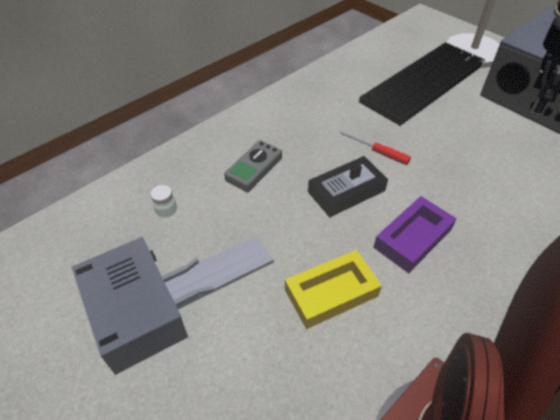

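View pics/top0.png

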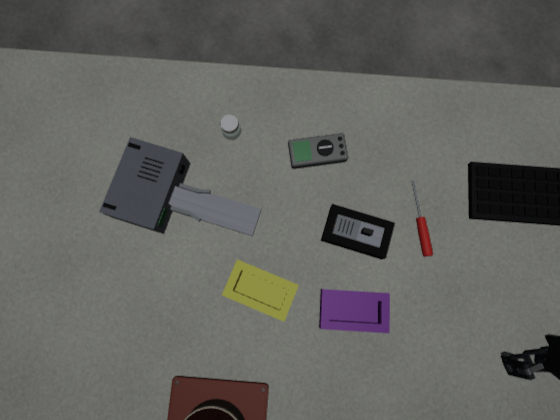

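View pics/wrist0.png

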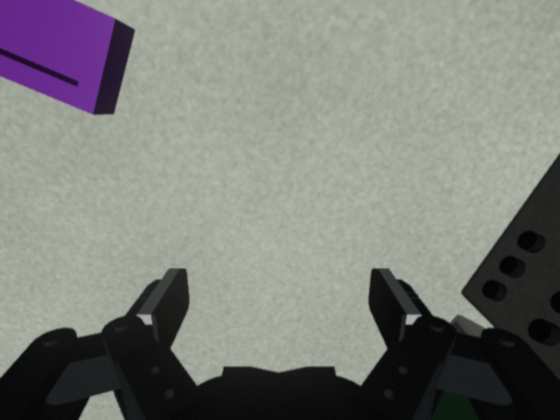

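Candidates for the tray/unit: black tray holding a metal unit with a fin, top (358,231), side (348,186). Lookalikes: yellow tray, top (260,290), purple tray, top (355,310), and the black keyboard, top (515,192). I choose the black tray with the unit. Next, close crops.

```bash
cat > h.py <<'E'
import numpy as np, cv2
from scipy.spatial.transform import Rotation as Ro
def cam(info,h=420):
    f=h/2/np.tan(np.radians(info['fovy'])/2)
    R=cv2.Rodrigues(np.array(info['rvec'],float))[0]; t=np.array(info['tvec'],float)
    return np.array([[f,0,info['cx']],[0,f,info['cy']],[0,0,1.]]),R,t
def ray(c,px):
    K,R,t=c; d=R.T@np.linalg.solve(K,[px[0],px[1],1.]); return -R.T@t,d/np.linalg.norm(d)
def onz(c,px,z):
    o,d=ray(c,px); return o+d*(z-o[2])/d[2]
def proj(c,P):
    K,R,t=c; q=K@(R@np.asarray(P,float)+t); return q[:2]/q[2]
def tri(cs,pxs):
    A=np.zeros((3,3));b=np.zeros(3);L=[]
    for c,p in zip(cs,pxs):
        o,d=ray(c,p);M=np.eye(3)-np.outer(d,d);A+=M;b+=M@o;L.append((o,M))
    x=np.linalg.solve(A,b); return x,[np.linalg.norm(M@(x-o)) for o,M in L]
def tq(s): # world rotation of tool
    w,x,y,z=s['orientation']; return Ro.from_quat([x,y,z,w])
E
python3 - <<'E'
import cv2
from bench import r
from h import *
t=cv2.imread('pics/top0.png');s=cv2.imread('pics/side0.png')
a=cv2.resize(t[195:270,310:410],None,fx=4,fy=4,interpolation=cv2.INTER_CUBIC)
b=cv2.resize(s[145:220,298:398],None,fx=4,fy=4,interpolation=cv2.INTER_CUBIC)
c=cv2.resize(t[130:240,95:270],None,fx=4,fy=4,interpolation=cv2.INTER_CUBIC)
cv2.imwrite('pics/c1.png',cv2.convertScaleAbs(np.hstack([a,b]),alpha=1.6)); cv2.imwrite('pics/c2.png',cv2.convertScaleAbs(c,alpha=1.6))
d=cv2.resize(s[230:370,65:285],None,fx=3.5,fy=3.5,interpolation=cv2.INTER_CUBIC);cv2.imwrite('pics/c3.png',d)
E
```

```text
(no output)
```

View pics/c1.png

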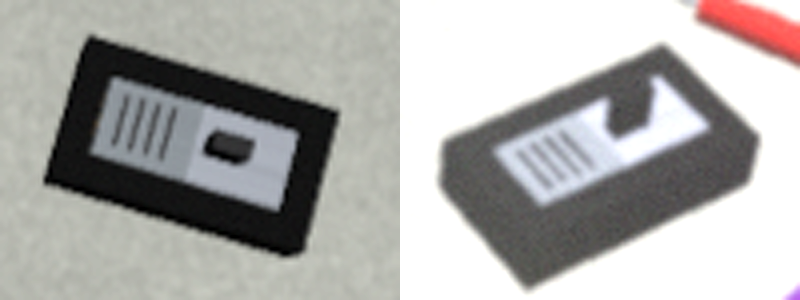

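View pics/c2.png

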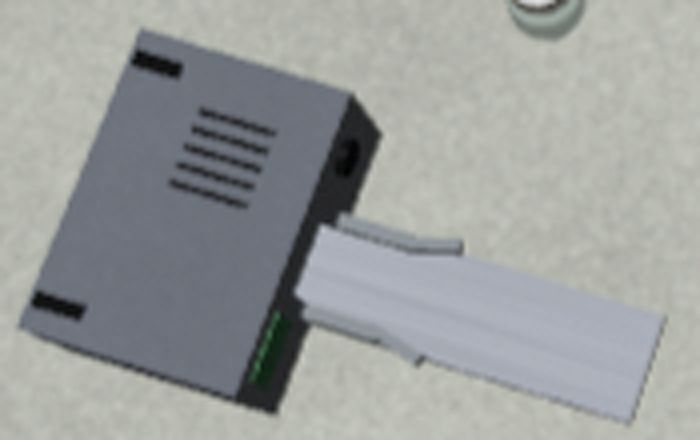

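View pics/c3.png

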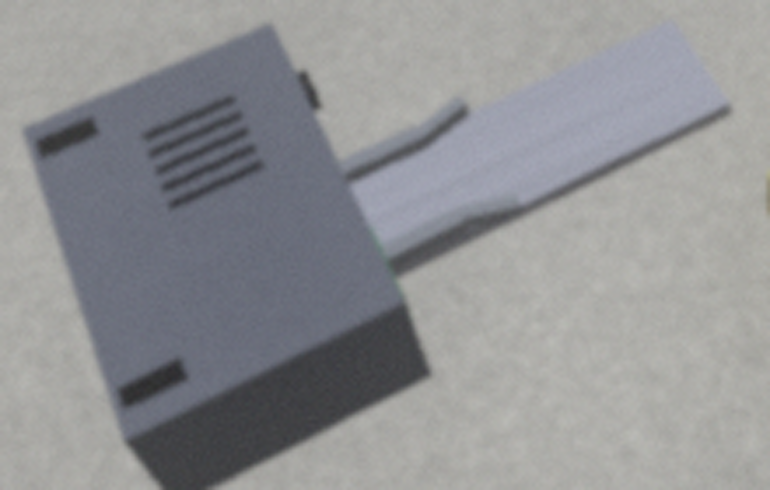

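```bash
python3 - <<'E'
from bench import r
from h import *
T=cam(r.camera_info('top'));S=cam(r.camera_info('side'))
def u(p,o,k): return ((np.array(p)+.5)/k-.5+o)
def go(name,a,ao,ak,b,bo,bk):
    out=[]
    for p,q in zip(a,b):
        x,e=tri([T,S],[u(p,ao,ak),u(q,bo,bk)]); out.append(x); print(name,x.round(4),np.round(e,4))
    return np.array(out)
U=go('unit',[(112,76),(90,154),(298,130),(278,211)],(310,195),4,[(93,150),(143,207),(252,72),(312,128)],(298,145),4)
C=go('case',[(350,95),(237,403),(140,30),(20,325)],(95,130),4,[(272,25),(405,305),(25,130),(127,440)],(65,230),3.5)
P=go('plate',[(665,317),(632,422)],(95,130),4,[(676,22),(730,106)],(65,230),3.5)
d=U[:2].mean(0)-U[2:].mean(0);print('unit c',U.mean(0),np.linalg.norm(d),np.degrees(np.arctan2(d[1],d[0])))
d=C[2:].mean(0)-C[:2].mean(0);m=C[:2].mean(0)
print('bay mouth',m,np.linalg.norm(d),np.degrees(np.arctan2(d[1],d[0])),'width',np.linalg.norm(C[0]-C[1]))
d=m-P.mean(0);print('platelen',np.linalg.norm(d[:2]),np.degrees(np.arctan2(d[1],d[0])),np.linalg.norm(P[0]-P[1]))
K,R,t=T;print('topcam',-R.T@t);K,R,t=S;print('side cam',-R.T@t)
E
```

```text
unit [ 0.5337 -0.256   0.0403] [0.0016 0.0016]
unit [ 0.4837 -0.2447  0.0395] [0.0014 0.0014]
unit [ 0.5092 -0.3717  0.043 ] [0.0001 0.0001]
unit [ 0.4568 -0.3621  0.0407] [0.0017 0.0017]
case [0.6484 0.1414 0.0827] [0.0004 0.0004]
case [0.4534 0.1855 0.0803] [0.0008 0.0008]
case [0.68   0.2767 0.0827] [0.0011 0.0011]
case [0.4891 0.3217 0.0785] [0.0012 0.0012]
plate [ 0.5373 -0.0608  0.0075] [0.0018 0.0018]
plate [ 0.4686 -0.0449  0.0038] [0.0008 0.0008]
unit c [ 0.49584219 -0.30863367  0.0408802 ] 0.11938916207302591 77.58316091102337
bay mouth [0.55087367 0.16344115 0.08145944] 0.13990128096007678 76.06852187558297 width 0.19996342381496113
platelen 0.2215340762244703 77.50828567377573 0.0706235948157634
topcam [ 0.33782277 -0.13196562  1.03179035]
side cam [0.06813335 0.30458671 0.80104823]
```

```bash
cat >> h.py <<'E'
def plan(s,pos,yaw,flip=1):
    """tool x down, tool y along flip*(unit y) with unit yaw deg; pos TCP. returns turn, shift in tool axes"""
    a=np.radians(yaw); y=flip*np.array([-np.sin(a),np.cos(a),0]); x=np.array([0,0,-1.]); z=np.cross(x,y)
    Rt=Ro.from_matrix(np.c_[x,y,z]); R=tq(s)
    return (R.inv()*Rt).as_rotvec().round(4), R.inv().apply(np.array(pos)-s['eef_pos']).round(4)
E
python3 - <<'E'
from bench import r
from h import *
s=r.read_state();print(tq(s).as_matrix().round(3))
K,R,t=cam(r.camera_info('wrist'));print('cam',(-R.T@t),'in tool',tq(s).inv().apply(-R.T@t-s['eef_pos']),'dir',tq(s).inv().apply(R[2]))
for f in(1,-1):print(plan(s,[.496,-.309,.25],77.5,f))
E
```

```text
[[-0.001  0.408 -0.913]
 [ 0.001 -0.913 -0.408]
 [-1.    -0.001  0.   ]]
cam [ 0.33525422 -0.56152326  0.37362287] in tool [-0.14301053 -0.0004302  -0.07728971] dir [9.52643442e-01 9.19068922e-04 3.04088191e-01]
(array([2.2087e+00, 1.5000e-03, 6.0000e-04]), array([-0.0192, -0.1654, -0.327 ]))
(array([-9.328e-01, -5.000e-04,  1.200e-03]), array([-0.0192, -0.1654, -0.327 ]))
```

Emit:
apply_moves --rows '[[[-0.13,0,0],[-0.005,-0.024,-0.044],100],[[-0.27,0,0],[-0.01,-0.046,-0.09],100],[[-0.4,0,0],[-0.015,-0.07,-0.135],100],[[-0.53,0,0],[-0.02,-0.092,-0.18],100],[[-0.66,0,0],[-0.02,-0.115,-0.225],100],[[-0.8,0,0],[-0.02,-0.14,-0.27],100],[[-0.933,0,0],[-0.02,-0.165,-0.327],100],[[-0.933,0,0],[-0.02,-0.165,-0.327],100],[[-0.933,0,0],[-0.02,-0.165,-0.327],100]]'

```text
time: 1.05
eef_pos: [0.4985, -0.3059, 0.2511]
orientation: [0.444, 0.551, 0.445, -0.55]
force: [-0.3, -0.2, 0.0]
width: 0.0856
```

```bash
cat > shot.py <<'E'
import sys,json,cv2
from bench import r
from h import *
n=sys.argv[1]; c=sys.argv[2] if len(sys.argv)>2 else 'wrist'
i=r.camera_info(c); im=r.snapshot(c)
cv2.imwrite(f'pics/{n}.png',im[:,:,::-1])
json.dump({k:(np.array(v).tolist()) for k,v in i.items()},open(f'pics/{n}.json','w'))
s=r.read_state();print(s['time'],s['eef_pos'].round(4),s['force'].round(2),s['joint_positions'].round(2),s['width'],np.abs(s['dq']).max())
E
python3 shot.py w1
```

```text
1.1 [ 0.4969 -0.3084  0.251 ] [-0.79 -0.35  0.01] [ 0.72  0.21 -0.28  1.59  0.06  1.35  0.22] 0.0854885336399265 0.04445061228217921
```

View pics/w1.png

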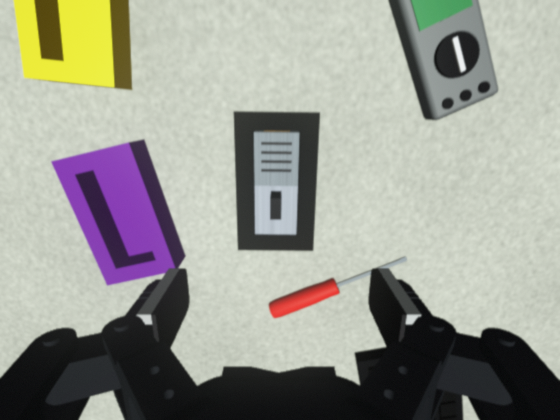

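The wrist view shows the black tray at (277,180), with slits (nose) at the top, the fin at (276,205), the screwdriver at (305,297) and the meter at (455,50). I'll go lower for a second view.

```bash
python3 - <<'E'
from bench import r
from h import *
s=r.read_state()
print(plan(s,[.492,-.327,.15],77.5,-1))
E
```

```text
(array([ 0.0026, -0.0004,  0.0005]), array([ 0.101 , -0.0008,  0.0193]))
```

Emit:
apply_moves --rows '[[[0,0,0],[0.03,0,0.006],60],[[0,0,0],[0.07,0,0.013],40],[[0,0,0],[0.1,0,0.019],40],[[0,0,0],[0.1,0,0.019],40],[[0,0,0],[0.1,0,0.019],40]]'

```text
time: 1.6
eef_pos: [0.4914, -0.3292, 0.1518]
orientation: [-0.442, -0.552, -0.442, 0.552]
force: [0.2, 0.1, 0.2]
width: 0.0339
```

```bash
python3 shot.py w2
```

```text
1.65 [ 0.4924 -0.3291  0.153 ] [0.15 0.41 0.03] [ 0.74  0.28 -0.27  1.7   0.08  1.17  0.23] 0.03458956537976528 0.016436691867272545
```

View pics/w2.png

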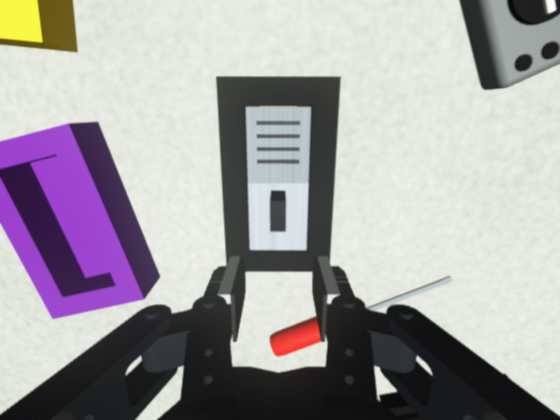

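```bash
python3 - <<'E'
import cv2,numpy as np
a=cv2.imread('pics/w1.png')[105:255,225:330];b=cv2.imread('pics/w2.png')[95:260,235:320]
a=cv2.resize(a,None,fx=3.6,fy=3.6,interpolation=cv2.INTER_CUBIC);b=cv2.resize(b,None,fx=3.6,fy=3.6,interpolation=cv2.INTER_CUBIC)
h=max(a.shape[0],b.shape[0]);p=lambda i:cv2.copyMakeBorder(i,0,h-i.shape[0],0,0,cv2.BORDER_CONSTANT)
cv2.imwrite('pics/c4.png',np.hstack([p(a),p(b)]));print(a.shape,b.shape)
for n in('w1','w2'):
    im=cv2.imread(f'pics/{n}.png');g=im.max(2).astype(int)
    m=np.zeros_like(g,np.uint8);
    x0,x1,y0,y1=(245,305,125,240) if n=='w1' else (238,316,98,256)
    m[y0:y1,x0:x1]=(g[y0:y1,x0:x1]>110)*255
    c=max(cv2.findContours(m,0,2)[0],key=cv2.contourArea)
    print(n,cv2.approxPolyDP(cv2.convexHull(c),3,True)[:,0].tolist(),cv2.boundingRect(c))
    rows=range(185,240,2)
    for y in rows: print(y,g[y,262:296:1].tolist()) if n=='w2' else 0
E
```

```text
(540, 378, 3) (594, 306, 3)
w1 [[298, 132], [296, 233], [256, 234], [254, 132]] (254, 131, 45, 104)
w2 [[310, 107], [306, 249], [250, 250], [245, 108]] (245, 106, 66, 145)
185 [232, 232, 232, 232, 231, 231, 232, 231, 231, 229, 228, 227, 228, 229, 230, 232, 233, 234, 234, 234, 236, 235, 234, 232, 232, 232, 232, 232, 231, 232, 231, 231, 231, 231]
187 [232, 233, 233, 232, 232, 231, 232, 232, 230, 229, 228, 227, 228, 230, 231, 232, 234, 234, 234, 235, 235, 235, 234, 233, 232, 232, 232, 232, 232, 232, 232, 231, 231, 231]
189 [232, 233, 233, 232, 232, 232, 232, 231, 227, 220, 215, 215, 215, 217, 221, 224, 225, 226, 226, 227, 228, 227, 227, 230, 232, 233, 232, 232, 231, 232, 232, 231, 231, 231]
191 [233, 233, 233, 233, 232, 231, 231, 227, 197, 126, 87, 83, 83, 84, 86, 88, 91, 92, 90, 91, 94, 96, 119, 177, 225, 232, 232, 232, 231, 232, 231, 231, 231, 232]
193 [232, 233, 233, 233, 232, 231, 231, 224, 178, 97, 54, 52, 51, 52, 50, 51, 52, 51, 52, 52, 52, 52, 81, 154, 220, 232, 232, 232, 232, 232, 231, 231, 232, 231]
195 [233, 233, 233, 233, 232, 232, 231, 219, 157, 80, 52, 50, 51, 51, 51, 51, 5
[... 2993 characters left out ...]

233 [232, 232, 233, 233, 232, 232, 231, 230, 228, 225, 224, 223, 224, 227, 229, 230, 232, 232, 232, 232, 232, 231, 230, 230, 232, 233, 232, 232, 231, 231, 230, 231, 231, 232]
235 [231, 232, 233, 233, 232, 231, 231, 230, 229, 227, 226, 227, 227, 229, 231, 233, 234, 234, 233, 235, 235, 234, 232, 232, 233, 233, 232, 232, 232, 231, 230, 230, 231, 232]
237 [232, 232, 233, 233, 232, 232, 231, 230, 229, 228, 227, 226, 228, 229, 231, 233, 233, 234, 234, 234, 234, 233, 232, 232, 232, 233, 232, 232, 231, 231, 231, 230, 232, 232]
239 [231, 232, 232, 232, 232, 231, 231, 230, 229, 227, 226, 227, 228, 228, 230, 232, 234, 233, 234, 234, 235, 233, 233, 232, 233, 232, 232, 231, 231, 230, 230, 231, 232, 232]
```

View pics/c4.png

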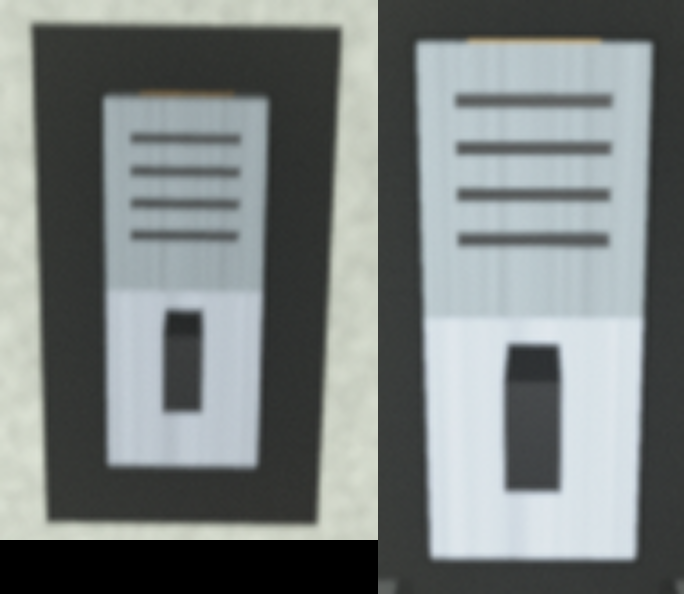

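```bash
python3 - <<'E'
import json
from h import *
A=cam(json.load(open('pics/w1.json')));B=cam(json.load(open('pics/w2.json')))
f1=[(270.4,197.9),(280.9,197.9),(280.9,219),(270.4,219)];f2=[(270,200.3),(285.2,200.3),(285.2,230.8),(270,230.8)]
X=np.array([tri([A,B],[p,q])[0] for p,q in zip(f1,f2)]);print(X.round(4),X.mean(0))
for z in(.074,): 
  for c,f in((A,f1),(B,f2)):
    Y=np.array([onz(c,p,z) for p in f]);print('finplane',Y.mean(0),np.linalg.norm(Y[0]-Y[1]),np.linalg.norm(Y[1]-Y[2]))
u1=[(254,131.5),(298.5,131.5),(296.5,234.3),(255.5,234.3)];u2=[(245,106.5),(310.5,106.5),(306.8,250),(249.5,250)]
U=np.array([tri([A,B],[p,q])[0] for p,q in zip(u1,u2)]);print(U.round(4))
for c,f in((A,u1),(B,u2)):
    Y=np.array([onz(c,p,.042) for p in f]);d=Y[:2].mean(0)-Y[2:].mean(0);a=np.degrees(np.arctan2(d[1],d[0]))
    ce=Y.mean(0); print('unit',ce,np.linalg.norm(d),np.linalg.norm(Y[0]-Y[1]),a,'fin',ce-.018*d/np.linalg.norm(d))
E
```

```text
[[ 0.4792 -0.3399 -0.0256]
 [ 0.4974 -0.3238  0.0449]
 [ 0.4928 -0.344   0.0605]
 [ 0.4806 -0.3427  0.0568]] [ 0.48750854 -0.33760909  0.03414176]
finplane [ 0.4904741 -0.3266009  0.074    ] 0.011155822416645426 0.02373136998603423
finplane [ 0.49081714 -0.3257795   0.074     ] 0.01116833709437449 0.02402857181173171
[[ 0.4843 -0.2446  0.0492]
 [ 0.5316 -0.2551  0.0478]
 [ 0.5062 -0.3741  0.0404]
 [ 0.4554 -0.3665  0.0323]]
unit [ 0.4946006  -0.30918854  0.042     ] 0.1211027067603753 0.04874188043828018 77.548023501231 fin [ 0.49071942 -0.32676513  0.042     ]
unit [ 0.49488797 -0.30878068  0.042     ] 0.12060170594335785 0.05030889828359597 77.47249244281218 fin [ 0.49098362 -0.32635214  0.042     ]
```

```bash
python3 - <<'E'
from bench import r
from h import *
s=r.read_state()
print(s['eef_pos'],plan(s,[.4908,-.3262,.048],77.5,-1))
E
```

```text
[ 0.49240881 -0.32908387  0.15298799] (array([-0.0012,  0.0006, -0.0015]), array([ 0.105 , -0.0024, -0.0025]))
```

Emit:
apply_moves --rows '[[[0,0,0],[0.03,-0.002,-0.001],40],[[0,0,0],[0.06,-0.002,-0.002],40],[[0,0,0],[0.085,-0.002,-0.002],40],[[0,0,0],[0.097,-0.002,-0.002],40],[[0,0,0],[0.1,-0.002,-0.002],40],[[0,0,0],[0.1,-0.002,-0.002],40],[[0,0,0],[0.1,-0.002,-0.002],40]]'

```text
time: 2.35
eef_pos: [0.4917, -0.3264, 0.0531]
orientation: [0.443, 0.552, 0.442, -0.551]
force: [-0.5, -0.5, 0.1]
width: 0.0341
```

```bash
python3 shot.py w3; python3 - <<'E'
from bench import r
for i in range(3): s=r.read_state();print(s['eef_pos'].round(4))
E
```

```text
2.4 [ 0.4916 -0.3263  0.0529] [0.8  0.09 0.41] [ 0.73  0.38 -0.26  1.8   0.12  0.98  0.2 ] 0.03430085131312779 0.004750614704712476
[ 0.4916 -0.3263  0.0529]
[ 0.4916 -0.3263  0.0529]
[ 0.4916 -0.3263  0.0529]
```

View pics/w3.png

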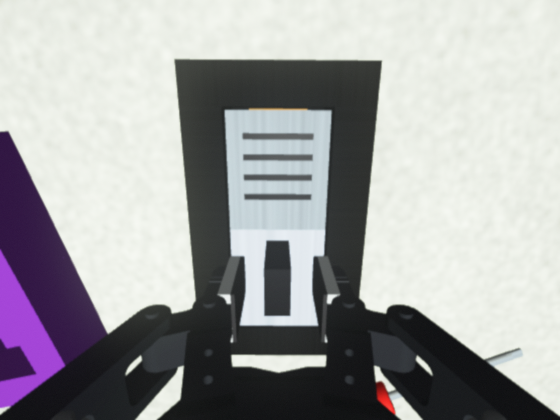

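The fin (277,280) sits centred between the pads (240 and 320). I'll lower 5 mm and close.

Emit:
apply_moves --rows '[[[0,0,0],[0.005,0,0],40],[[0,0,0],[0.005,0,0],40],[[0,0,0],[0.005,0,0],0],[[0,0,0],[0.005,0,0],0],[[0,0,0],[0.005,0,0],0],[[0,0,0],[0.005,0,0],0],[[0,0,0],[0.005,0,0],0],[[0,0,0],[0.005,0,0],0]]'

```text
time: 3.2
eef_pos: [0.4907, -0.3258, 0.0464]
orientation: [0.443, 0.551, 0.443, -0.551]
force: [0.0, -0.6, 1.3]
width: 0.0108
```

Emit:
apply_moves --rows '[[[0,0,0],[-0.005,0,0],0],[[0,0,0],[-0.015,0,0],0],[[0,0,0],[-0.03,0,0],0],[[0,0,0],[-0.05,0,0],0],[[0,0,0],[-0.07,0,0],0],[[0,0,0],[-0.09,0,0],0],[[0,0,0],[-0.1,0,0],0],[[0,0,0],[-0.1,0,0],0],[[0,0,0],[-0.1,0,0],0]]'

```text
time: 4.1
eef_pos: [0.4903, -0.3256, 0.146]
orientation: [-0.442, -0.551, -0.443, 0.552]
force: [0.2, -0.3, -4.4]
width: 0.0109
```

```bash
python3 shot.py w4; python3 shot.py s4 side
```

```text
4.15 [ 0.49   -0.3255  0.1454] [ 0.34 -0.09 -3.65] [ 0.74  0.29 -0.27  1.71  0.08  1.15  0.23] 0.010590880590374715 0.011590801352744484
4.2 [ 0.49   -0.3254  0.1452] [-0.19  0.57 -3.26] [ 0.74  0.29 -0.27  1.71  0.08  1.15  0.23] 0.010682191348716704 0.0030480617373363234
```

View pics/w4.png

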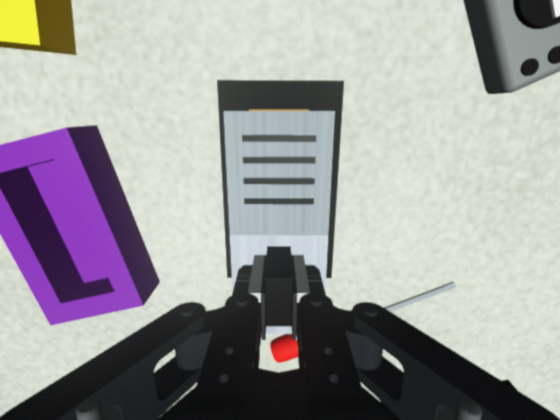

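View pics/s4.png

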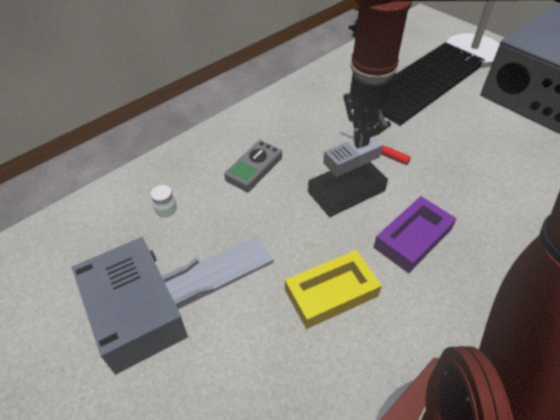

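Unit lifted (about 4 N) and level. I'll carry it to over the plate's outer end and look at the bay.

```bash
python3 - <<'E'
from bench import r
from h import *
s=r.read_state()
print(plan(s,[.51,-.02,.17],77.3,-1))
E
```

```text
(array([ 0.0036, -0.0007,  0.0018]), array([-0.0245, -0.0465, -0.3025]))
```

Emit:
apply_moves --rows '[[[0,0,0],[-0.01,0,-0.01],0],[[0,0,0],[-0.02,-0.005,-0.03],0],[[0,0,0],[-0.025,-0.01,-0.06],0],[[0,0,0],[-0.025,-0.015,-0.095],0],[[0,0,0],[-0.025,-0.02,-0.13],0],[[0,0,0],[-0.025,-0.025,-0.165],0],[[0,0,0],[-0.025,-0.03,-0.2],0],[[0,0,0],[-0.025,-0.035,-0.235],0],[[0,0,0],[-0.025,-0.04,-0.265],0],[[0,0,0],[-0.025,-0.044,-0.285],0],[[0,0,0],[-0.025,-0.046,-0.297],0],[[0,0,0],[-0.025,-0.0465,-0.3025],0]]'

```text
time: 5.4
eef_pos: [0.5105, -0.0183, 0.1719]
orientation: [0.444, 0.551, 0.443, -0.551]
force: [1.0, -0.1, -4.4]
width: 0.0109
```

Emit:
apply_moves --rows '[[[0,0,0],[0,0,0],0],[[0,0,0],[0,0,0],0],[[0,0,0],[0,0,0],0]]'

```text
time: 5.7
eef_pos: [0.5106, -0.0216, 0.1713]
orientation: [-0.442, -0.552, -0.442, 0.552]
force: [0.3, 0.0, -4.3]
width: 0.0111
```

```bash
python3 shot.py w5; python3 shot.py t5 top
```

```text
5.75 [ 0.5106 -0.0215  0.1712] [-0.23 -0.72 -4.47] [ 0.41  0.13 -0.49  1.86  0.07  1.17 -0.32] 0.010737247309802325 0.0030238062615179266
5.8 [ 0.5106 -0.0213  0.1712] [-0.1   0.38 -3.47] [ 0.41  0.13 -0.49  1.86  0.07  1.17 -0.32] 0.011006080599950266 0.006740111821210011
```

View pics/w5.png

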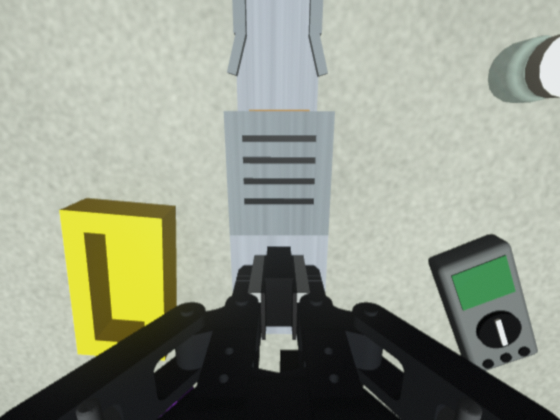

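View pics/t5.png

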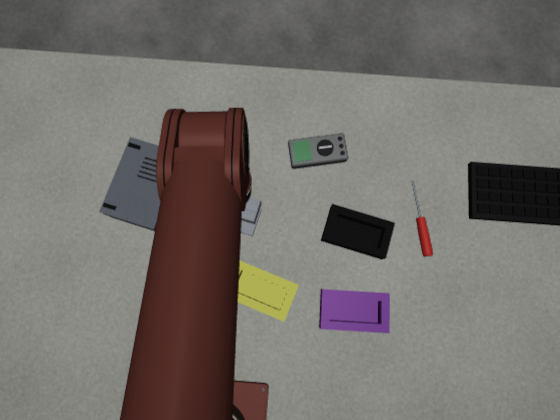

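```bash
python3 - <<'E'
import cv2
a=cv2.imread('pics/w5.png')[0:120,215:345]
cv2.imwrite('pics/c5.png',cv2.resize(a,None,fx=5,fy=5,interpolation=cv2.INTER_CUBIC))
E
```

```text
(no output)
```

View pics/c5.png

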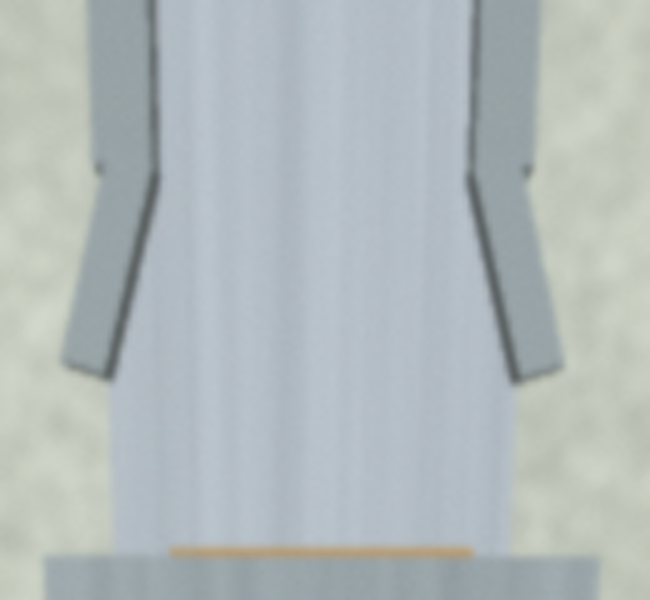

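```bash
python3 - <<'E'
import json
from h import *
W=cam(json.load(open('pics/w5.json')))
g=lambda p:((p[0]+.5)/5-.5+215,(p[1]+.5)/5-.5)
q=lambda L,z:np.array([onz(W,g(p),z) for p in L])
B=q([(158,178),(469,180)],.012);F=q([(113,381),(513,383)],.012);Pl=q([(112,520),(514,520)],.012);M=q([(160,2),(471,2)],.012)
Bt=q([(149,173),(477,176)],.024)
for n,X in(('bend',B),('bend top',Bt),('flare',F),('plate',Pl),('far',M)):print(n,X.mean(0),np.linalg.norm(X[0]-X[1]))
d=(B-F).mean(0);print('len',np.linalg.norm(d),np.degrees(np.arctan2(d[1],d[0])))
d=(M-Pl).mean(0);print(np.degrees(np.arctan2(d[1],d[0])))
e=(B[1]-B[0]);print('across',np.degrees(np.arctan2(e[1],e[0]))+90, (lambda e:np.degrees(np.arctan2(e[1],e[0]))+90)(F[1]-F[0]))
N=q([(45,556),(598,556)],.1712-.0405+.036);print('nose',N.mean(0),np.linalg.norm(N[0]-N[1]),(lambda e:np.degrees(np.arctan2(e[1],e[0]))+90)(N[1]-N[0]))
d=N.mean(0)-[.5106,-.0214,0];print(np.linalg.norm(d[:2]),np.degrees(np.arctan2(d[1],d[0])))
from bench import r
T=cam(r.camera_info('top'))
u=lambda p:(np.array(p)+.5)/4-.5+(95,130)
P=np.array([onz(T,u(p),.012) for p in[(665,317),(632,422),(418,364),(409,249)]]);print(P[:2].mean(0),P[2:])
E
```

```text
bend [0.53963347 0.1149559  0.012     ] 0.053576754697179645
bend top [0.53919282 0.11322479 0.024     ] 0.05421999765553691
flare [0.53245482 0.08350405 0.012     ] 0.07143394692078972
plate [0.52731893 0.0607615  0.012     ] 0.07362495875588605
far [0.54574401 0.1405623  0.012     ] 0.05197435535051068
len 0.032260685711857744 77.1429166294622
76.99890290012267
across 77.04207531614361 77.10016265645535
nose [0.52714314 0.0544779  0.1667    ] 0.049770198306305656 77.35936909104733
0.07766036232904781 77.7006621925845
[ 0.50306465 -0.05258387  0.012     ] [[0.49501951 0.09540645 0.012     ]
 [0.5701109  0.11027048 0.012     ]]
```

```bash
python3 - <<'E'
from bench import r
from h import *
s=r.read_state();m=tq(s).as_matrix();print(m.round(4),'toolyaw',np.degrees(np.arctan2(m[1,1],m[0,1]))+90)
print(s['eef_pos'],plan(s,[.5143,.0049,.07],77.05,-1))
E
```

```text
[[-3.000e-04  9.760e-01 -2.178e-01]
 [-1.000e-04 -2.178e-01 -9.760e-01]
 [-1.000e+00 -3.000e-04  1.000e-04]] toolyaw 77.41808743073281
[ 0.5105959  -0.02131228  0.17123086] (array([0.0064, 0.0001, 0.0003]), array([ 0.1012, -0.0021, -0.0264]))
```

Emit:
apply_moves --rows '[[[0.006,0,0],[0.01,-0.001,-0.01],0],[[0.006,0,0],[0.03,-0.002,-0.02],0],[[0.006,0,0],[0.055,-0.002,-0.026],0],[[0.006,0,0],[0.08,-0.002,-0.026],0],[[0.006,0,0],[0.095,-0.002,-0.026],0],[[0.006,0,0],[0.101,-0.002,-0.026],0],[[0.006,0,0],[0.101,-0.002,-0.026],0],[[0.006,0,0],[0.101,-0.002,-0.026],0]]'

```text
time: 6.6
eef_pos: [0.5151, 0.0053, 0.0713]
orientation: [0.441, 0.553, 0.441, -0.552]
force: [-0.2, -0.3, -3.7]
width: 0.0108
```

```bash
python3 shot.py w6; python3 shot.py s6 side
```

```text
6.65 [0.5152 0.0053 0.0715] [-0.14 -0.24 -3.37] [ 0.35  0.25 -0.5   1.95  0.15  0.97 -0.44] 0.011052920409866081 0.00452154610180228
6.7 [0.5152 0.0054 0.0715] [-0.18 -0.11 -3.07] [ 0.35  0.25 -0.5   1.95  0.15  0.97 -0.44] 0.010665670876818025 0.003564422280688871
```

View pics/w6.png

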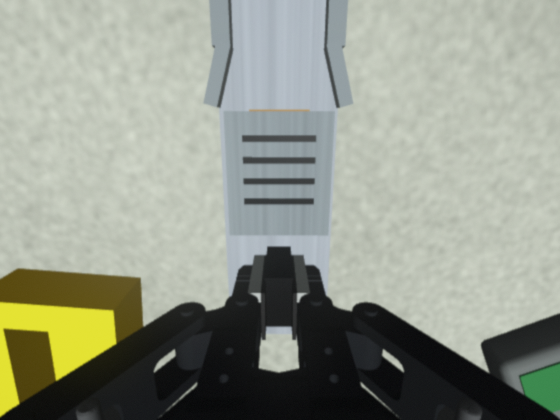

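View pics/s6.png

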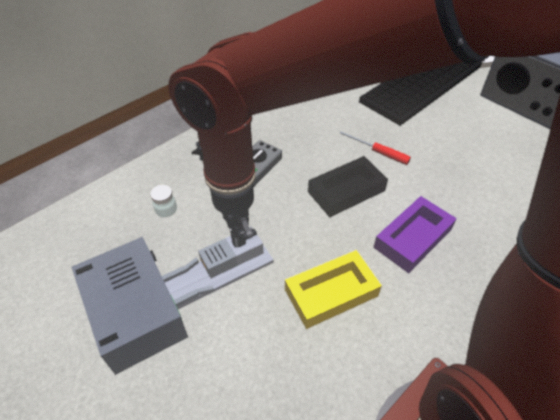

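The unit (mid column 279) lines up with the rails (mid about 278), with its nose outside the flare. Next I lower it.

Emit:
apply_moves --rows '[[[0,0,0],[0.006,0,0],0],[[0,0,0],[0.012,0,0],0],[[0,0,0],[0.015,0,0],0],[[0,0,0],[0.017,0,0],0],[[0,0,0],[0.017,0,0],0]]'

```text
time: 7.2
eef_pos: [0.5141, 0.0055, 0.0529]
orientation: [-0.441, -0.553, -0.441, 0.553]
force: [-0.7, -0.2, -4.5]
width: 0.0112
```

Emit:
apply_moves --rows '[[[0,0,0],[0.001,0,0],0],[[0,0,0],[0.001,0,0],0]]'

```text
time: 7.4
eef_pos: [0.5145, 0.0055, 0.0524]
orientation: [0.441, 0.553, 0.441, -0.553]
force: [-0.5, 0.2, -3.8]
width: 0.0107
```

Emit:
apply_moves --rows '[[[0,0,0],[0.001,0,0],0],[[0,0,0],[0.001,0,0],0]]'

```text
time: 7.6
eef_pos: [0.5147, 0.0054, 0.0523]
orientation: [0.441, 0.553, 0.441, -0.553]
force: [-3.7, -0.6, 6.4]
width: 0.0108
```

Contact with the plate is felt (+6 N). Releasing and going up.

Emit:
apply_moves --rows '[[[0,0,0],[0,0,0],10],[[0,0,0],[0,0,0],20],[[0,0,0],[0,0,0],35],[[0,0,0],[0,0,0],35],[[0,0,0],[-0.005,0,0],35],[[0,0,0],[-0.02,0,0],35],[[0,0,0],[-0.045,0,0],35],[[0,0,0],[-0.07,0,0],35],[[0,0,0],[-0.07,0,0],35],[[0,0,0],[-0.07,0,0],35]]'

```text
time: 8.6
eef_pos: [0.515, 0.0054, 0.1226]
orientation: [0.442, 0.553, 0.44, -0.552]
force: [-0.6, -0.2, 0.2]
width: 0.03
```

```bash
python3 shot.py w7
```

```text
8.65 [0.5143 0.0054 0.1217] [-1.04  0.44 -0.1 ] [ 0.37  0.19 -0.51  1.9   0.1   1.08 -0.41] 0.030225054533772958 0.01599352802088162
```

View pics/w7.png

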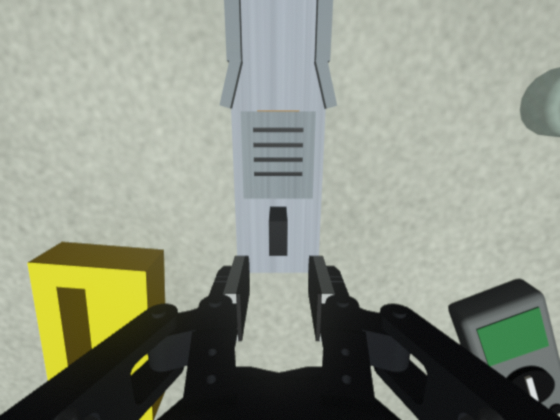

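Unit sits straight on the plate, nose (270,110) just before the flare. I'll shut the fingers, go behind the tail, and come down.

Emit:
apply_moves --rows '[[[0,0,0],[0,0,0.02],0],[[0,0,0],[0,0,0.045],0],[[0,0,0],[0,0,0.067],0],[[0,0,0],[0,0,0.068],0],[[0,0,0],[0.02,0,0.068],0],[[0,0,0],[0.045,0,0.068],0],[[0,0,0],[0.07,0,0.068],0],[[0,0,0],[0.09,0,0.068],0],[[0,0,0],[0.096,0,0.068],0],[[0,0,0],[0.096,0,0.068],0],[[0,0,0],[0.096,0,0.068],0]]'

```text
time: 9.75
eef_pos: [0.4997, -0.0605, 0.026]
orientation: [0.441, 0.553, 0.441, -0.552]
force: [0.5, 0.2, -0.2]
width: 0.0001
```

```bash
python3 shot.py w8; python3 shot.py s8 side; python3 - <<'E'
import cv2
a=cv2.imread('pics/s8.png')[150:370,100:300];cv2.imwrite('pics/c8.png',cv2.resize(a,None,fx=2.7,fy=2.7,interpolation=cv2.INTER_CUBIC))
E
```

```text
9.8 [ 0.5    -0.0607  0.0263] [ 0.29  0.94 -0.35] [ 0.43  0.29 -0.45  2.01  0.16  0.87 -0.33] 0.0004887147812584939 0.005764033142182693
9.85 [ 0.5    -0.0608  0.0264] [-0.11 -0.39  1.54] [ 0.44  0.29 -0.45  2.01  0.16  0.87 -0.33] 0.00046449207645084397 0.0022528365869771763
```

View pics/w8.png

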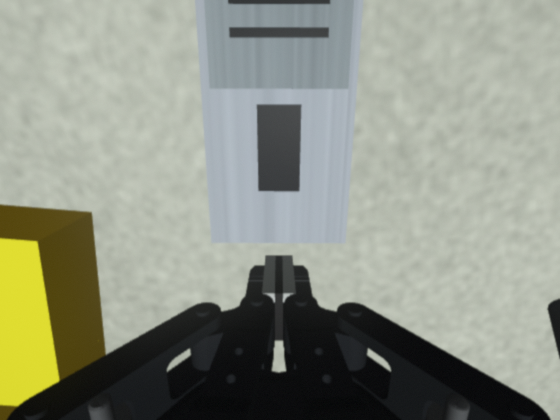

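View pics/c8.png

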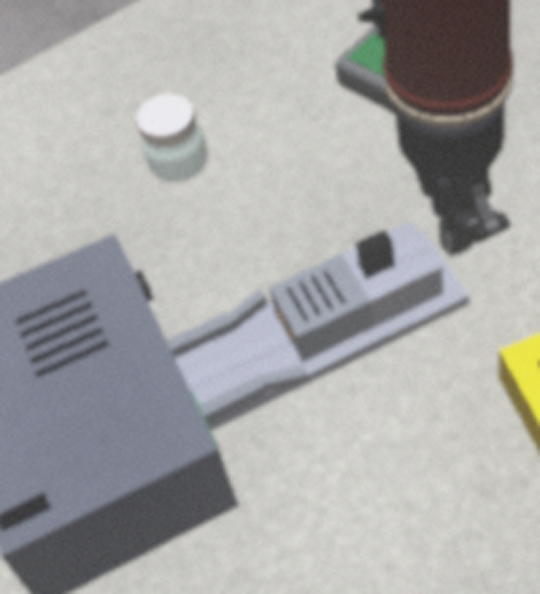

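Emit:
apply_moves --rows '[[[0,0,0],[0,0,-0.004],0],[[0,0,0],[0,0,-0.008],0],[[0,0,0],[0,0,-0.012],0],[[0,0,0],[0,0,-0.016],0],[[0,0,0],[0,0,-0.02],0],[[0,0,0],[0,0,-0.024],0],[[0,0,0],[0,0,-0.028],0],[[0,0,0],[0,0,-0.032],0],[[0,0,0],[0,0,-0.036],0]]'

```text
time: 10.75
eef_pos: [0.5073, -0.0255, 0.0253]
orientation: [-0.441, -0.553, -0.441, 0.553]
force: [0.1, -2.8, 2.6]
width: 0.0003
```

```bash
python3 shot.py w9; python3 shot.py s9 side; python3 - <<'E'
import cv2
a=cv2.imread('pics/s9.png')[150:370,100:300];b=cv2.imread('pics/w9.png')
a=cv2.resize(a,(382,420),interpolation=cv2.INTER_CUBIC);cv2.imwrite('pics/c9.png',np.hstack([b[:,70:470],a])) if 0 else cv2.imwrite('pics/c9.png',cv2.hconcat([b[:,70:470],a]))
E
```

```text
10.8 [ 0.5074 -0.0246  0.0253] [-0.84 -2.36  1.79] [ 0.38  0.3  -0.47  2.    0.17  0.88 -0.41] 6.63913809563194e-05 0.016858785189354013
10.85 [ 0.5074 -0.0247  0.0253] [-0.14  0.28 -0.28] [ 0.38  0.3  -0.47  2.    0.17  0.88 -0.41] -0.00031598067464463225 0.011349093066983488
```

View pics/c9.png

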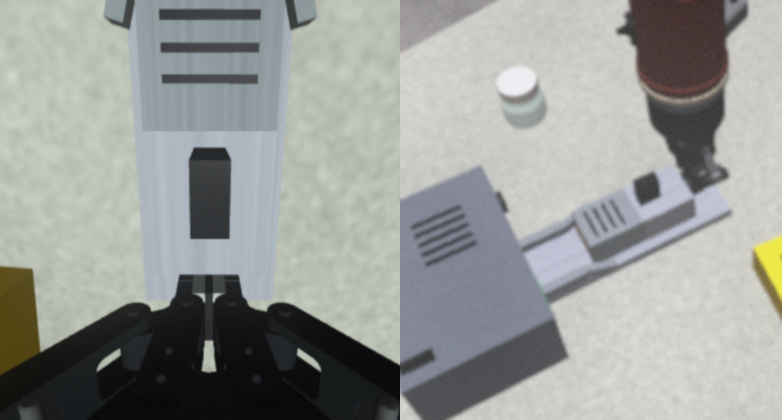

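```bash
python3 - <<'E'
import json
from h import *
W=cam(json.load(open('pics/w9.json')))
b=np.array([.5396,.115]);d=np.array([np.cos(np.radians(77.05)),np.sin(np.radians(77.05))])
for z,p in((.048,(217,299)),(.048,(342,299)),(.08,(280,237)),(.08,(280,160))):
    v=onz(W,p,z)[:2]-b;print(z,p,'bay',-.05+v@d, v@[-d[1],d[0]])
v=np.array([.5074,-.0247])-b;print(-.05+v@d, v@[-d[1],d[0]])
E
```

```text
0.048 (217, 299) bay -0.1961123840699912 0.02806134316812158
0.048 (342, 299) bay -0.19608930234987465 -0.027571534667732482
0.08 (280, 237) bay -0.1530106892385206 0.00033169943746577213
0.08 (280, 160) bay -0.12954389843770842 0.00039431935311963115
-0.193362911870765 7.416154847567424e-05
```

Emit:
apply_moves --rows '[[[0,0,0],[0,0,-0.004],0],[[0,0,0],[0,0,-0.008],0],[[0,0,0],[0,0,-0.012],0],[[0,0,0],[0,0,-0.016],0],[[0,0,0],[0,0,-0.02],0],[[0,0,0],[0,0,-0.024],0],[[0,0,0],[0,0,-0.028],0]]'

```text
time: 11.55
eef_pos: [0.5134, 0.002, 0.0252]
orientation: [0.441, 0.553, 0.441, -0.553]
force: [-0.2, -2.0, -0.8]
width: -0.0
```

Emit:
apply_moves --rows '[[[0,0,0],[0,0,-0.004],0],[[0,0,0],[0,0,-0.008],0],[[0,0,0],[0,0,-0.012],0],[[0,0,0],[0,0,-0.016],0],[[0,0,0],[0,0,-0.02],0],[[0,0,0],[0,0,-0.024],0]]'

```text
time: 12.15
eef_pos: [0.5188, 0.0253, 0.0253]
orientation: [-0.441, -0.553, -0.441, 0.553]
force: [-0.2, -1.3, -0.5]
width: -0.0
```

```bash
python3 shot.py w10; python3 shot.py s10 side; python3 - <<'E'
import cv2
a=cv2.imread('pics/s10.png')[150:370,70:270];b=cv2.imread('pics/w10.png')
a=cv2.resize(a,(382,420),interpolation=cv2.INTER_CUBIC);cv2.imwrite('pics/c10.png',cv2.hconcat([b[:,70:470],a]))
E
```

```text
12.2 [0.519  0.0261 0.0254] [ 0.3  -0.84 -0.72] [ 0.29  0.33 -0.49  1.97  0.19  0.89 -0.52] -5.426145265522488e-05 0.016618209092545428
12.25 [0.519  0.0259 0.0254] [-0.39  0.46 -0.57] [ 0.29  0.32 -0.49  1.97  0.19  0.89 -0.52] 0.0003800792236791098 0.012220603120420762
```

View pics/c10.png

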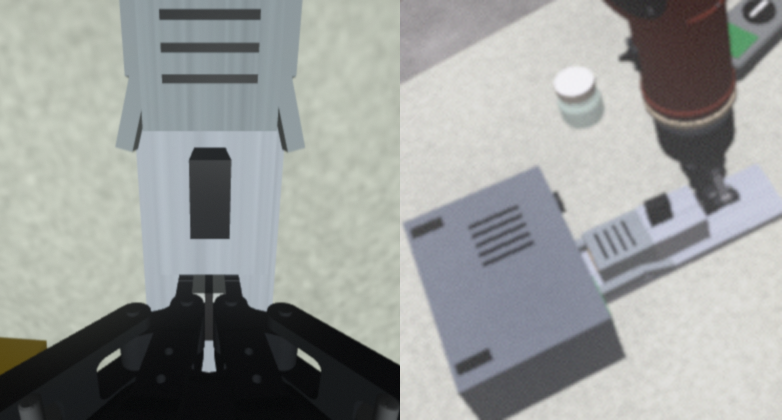

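Unit is in the rails, straight, nose about 11 mm before the mouth; push force about 2 N. Continuing.

Emit:
apply_moves --rows '[[[0,0,0],[0,0,-0.003],0],[[0,0,0],[0,0,-0.006],0],[[0,0,0],[0,0,-0.009],0],[[0,0,0],[0,0,-0.012],0],[[0,0,0],[0,0,-0.015],0],[[0,0,0],[0,0,-0.018],0]]'

```text
time: 12.85
eef_pos: [0.5229, 0.0426, 0.0254]
orientation: [-0.441, -0.553, -0.441, 0.553]
force: [-0.7, -3.3, 3.3]
width: -0.0
```

Emit:
apply_moves --rows '[[[0,0,0],[0,0,-0.003],0],[[0,0,0],[0,0,-0.006],0],[[0,0,0],[0,0,-0.009],0],[[0,0,0],[0,0,-0.012],0],[[0,0,0],[0,0,-0.015],0],[[0,0,0],[0,0,-0.018],0]]'

```text
time: 13.45
eef_pos: [0.5268, 0.0603, 0.0253]
orientation: [-0.441, -0.553, -0.441, 0.553]
force: [-0.9, -2.6, 2.9]
width: -0.0
```

Emit:
apply_moves --rows '[[[0,0,0],[0,0,-0.0015],0],[[0,0,0],[0,0,-0.003],0],[[0,0,0],[0,0,-0.003],0]]'

```text
time: 13.75
eef_pos: [0.5275, 0.0634, 0.0253]
orientation: [0.441, 0.553, 0.441, -0.553]
force: [-0.9, -1.5, -0.0]
width: 0.0001
```

Emit:
apply_moves --rows '[[[0,0,0],[0,0,-0.001],0],[[0,0,0],[0,0,-0.002],0],[[0,0,0],[0,0,-0.003],0]]'

```text
time: 14.05
eef_pos: [0.5281, 0.0659, 0.0253]
orientation: [-0.441, -0.553, -0.441, 0.553]
force: [-0.4, -3.2, 2.2]
width: 0.0003
```

Emit:
apply_moves --rows '[[[0,0,0],[0,0,-0.001],0],[[0,0,0],[0,0,-0.002],0]]'

```text
time: 14.25
eef_pos: [0.5285, 0.0679, 0.0253]
orientation: [-0.441, -0.553, -0.441, 0.553]
force: [0.0, -2.6, 0.8]
width: -0.0003
```

Emit:
apply_moves --rows '[[[0,0,0],[0,0,-0.001],0],[[0,0,0],[0,0,-0.002],0]]'

```text
time: 14.45
eef_pos: [0.529, 0.0699, 0.0253]
orientation: [-0.441, -0.553, -0.441, 0.553]
force: [-0.6, -2.7, 0.9]
width: 0.0
```

Emit:
apply_moves --rows '[[[0,0,0],[0,0,-0.001],0],[[0,0,0],[0,0,-0.002],0]]'

```text
time: 14.65
eef_pos: [0.5294, 0.0719, 0.0253]
orientation: [-0.441, -0.553, -0.441, 0.553]
force: [-1.0, -1.4, -0.2]
width: -0.0003
```

Emit:
apply_moves --rows '[[[0,0,0],[0,0,-0.001],0],[[0,0,0],[0,0,-0.002],0]]'

```text
time: 14.85
eef_pos: [0.5298, 0.0738, 0.0253]
orientation: [-0.441, -0.553, -0.441, 0.553]
force: [-0.5, -2.6, -0.0]
width: 0.0
```

Emit:
apply_moves --rows '[[[0,0,0],[0,0,-0.001],0],[[0,0,0],[0,0,-0.002],0]]'

```text
time: 15.05
eef_pos: [0.5303, 0.0757, 0.0253]
orientation: [-0.441, -0.553, -0.441, 0.553]
force: [-0.5, -1.8, -0.2]
width: -0.0
```

Emit:
apply_moves --rows '[[[0,0,0],[0,0,-0.001],0],[[0,0,0],[0,0,-0.002],0]]'

```text
time: 15.25
eef_pos: [0.5308, 0.0776, 0.0253]
orientation: [-0.441, -0.553, -0.441, 0.553]
force: [-1.2, -2.2, 1.0]
width: 0.0
```

Emit:
apply_moves --rows '[[[0,0,0],[0,0,-0.001],0],[[0,0,0],[0,0,-0.002],0]]'

```text
time: 15.45
eef_pos: [0.5309, 0.0786, 0.0253]
orientation: [-0.441, -0.552, -0.441, 0.553]
force: [-2.8, -8.2, 4.1]
width: 0.0002
```

Sharp rise. One more millimetre to confirm.

Emit:
apply_moves --rows '[[[0,0,0],[0,0,-0.001],0],[[0,0,0],[0,0,-0.001],0]]'

```text
time: 15.65
eef_pos: [0.5309, 0.0786, 0.0253]
orientation: [-0.441, -0.552, -0.44, 0.554]
force: [-3.3, -9.8, 4.9]
width: -0.0
```

Emit:
apply_moves --rows '[[[0,0,0],[0,0,-0.001],0],[[0,0,0],[0,0,-0.002],0],[[0,0,0],[0,0,-0.002],0]]'

```text
time: 15.95
eef_pos: [0.5309, 0.0787, 0.0253]
orientation: [-0.441, -0.552, -0.44, 0.555]
force: [-6.9, -14.6, 9.8]
width: -0.0001
```

Force climbs to about 16 N with no movement, nose about 43 mm inside (within 34–56): home. Backing off.

Emit:
apply_moves --rows '[[[0,0,0],[0,0,0.002],0],[[0,0,0],[0,0,0.004],0],[[0,0,0],[0,0,0.01],0],[[0,0,0],[0,0,0.02],0],[[0,0,0],[0,0,0.03],0],[[0,0,0],[-0.02,0,0.04],0],[[0,0,0],[-0.05,0,0.04],0],[[0,0,0],[-0.09,0,0.04],0],[[0,0,0],[-0.13,0,0.04],0],[[0,0,0],[-0.13,0,0.04],0],[[0,0,0],[-0.13,0,0.04],0]]'

```text
time: 17.05
eef_pos: [0.5235, 0.0429, 0.1561]
orientation: [0.441, 0.553, 0.44, -0.552]
force: [0.4, 0.3, -0.1]
width: -0.0002
```

```bash
python3 shot.py w11; python3 shot.py s11 side
```

```text
17.1 [0.5227 0.0428 0.1548] [ 0.03 -0.32 -0.31] [ 0.31  0.17 -0.52  1.84  0.1   1.15 -0.47] -0.0003187317772257664 0.021689251726424337
17.15 [0.5223 0.0429 0.1542] [-0.    0.57 -0.63] [ 0.31  0.18 -0.52  1.84  0.1   1.15 -0.47] 5.1416663402959225e-06 0.012458117825512014
```

View pics/w11.png

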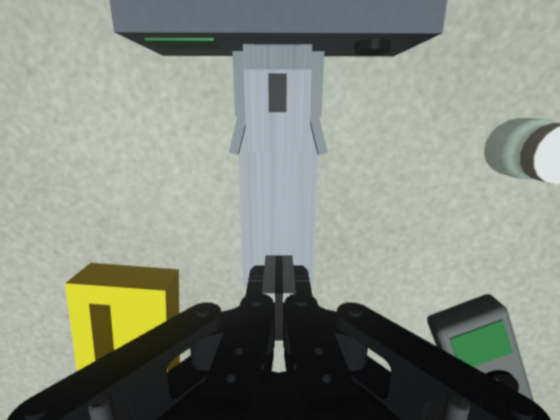

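View pics/s11.png

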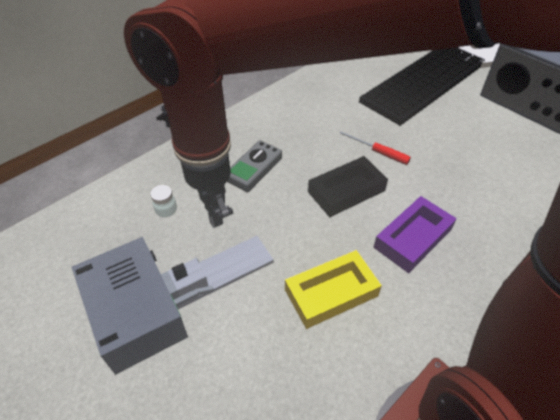

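```bash
python3 - <<'E'
import json,cv2
from h import *
W=cam(json.load(open('pics/w11.json')))
im=cv2.imread('pics/w11.png');g=im.max(2)
m=np.zeros_like(g);m[60:120,262:295]=(g[60:120,262:295]<110)*255
c=max(cv2.findContours(m,0,1)[0],key=cv2.contourArea);x,y,w,h=cv2.boundingRect(c);print(x,y,w,h,cv2.minAreaRect(c))
b=np.array([.5396,.115]);a=np.radians(77.05);d=np.array([np.cos(a),np.sin(a)])
for q in((x,y+h-.5),(x+w-1,y+h-.5)):
    v=onz(W,q,.08)[:2]-b;X=-.05+v@d;print('fin back bay x',X,'nose',X+.090,'lat',v@[-d[1],d[0]])
cv2.imwrite('pics/c11.png',cv2.resize(im[40:160,220:340],None,fx=4.5,fy=4.5,interpolation=cv2.INTER_CUBIC))
E
```

```text
269 74 17 38 ((277.0, 92.5), (37.0, 16.0), 90.0)
fin back bay x -0.04656866982236091 nose 0.04343133017763909 lat 0.006382555670088154
fin back bay x -0.04656315514495631 nose 0.043436844855043684 lat -0.0043166878459395645
```

View pics/c11.png

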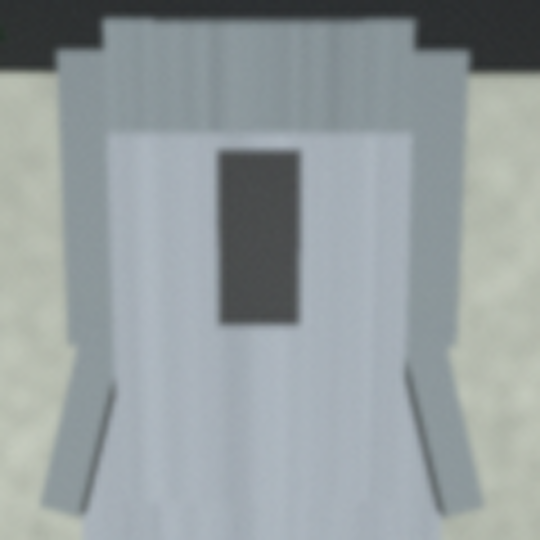

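Unit is straight between the rails, nose about 43 mm inside, and the tool is clear. Handing in.

```bash
python3 -c "
from bench import r
print(r.finish_job())"
```

```text
the job is handed in; nothing more can be done
None
```

The unit is in the slot against the stop. I handed the job in at about 17 s of the 54 s limit, with the gripper clear of everything.

- **Lift and placing:** I lifted the unit from the black tray by its fin and set it straight on the loading plate, nose about 85 mm before the mouth. Contact with the plate was about 6 N. I let go and raised the tool before sliding.
- **Sliding:** I pushed on the tail face with shut fingers at about 1 to 4 N. The force then rose sharply, to about 9 N and then 17 N, with no further movement, so I backed off.
- **Final check:** The nose is about 43 mm inside, from both arm position and wrist camera, within the expected 34 to 56 mm. The unit is straight between the rails. The meter, jar and screwdriver look unmoved.
- **Checks that failed or disagreed:**
  - Finding the fin's height from the two wrist views failed because the views were too close together. I relied instead on the unit's top, measured at 41 mm, and on the fin's apparent size.
  - The top and wrist cameras differed by about 2 mm on where the plate lies sideways. I used the wrist camera.
  - The plunger reading is not available to me, so "home" rests on the force rise and the measured depth.

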